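# Flag the empty stock bin for reorder

### The arm

A 6-joint arm with a two-finger parallel gripper is mounted at the origin on the work surface. World frame = base frame: x ahead of the robot, y to its left, z up, the work surface at z = 0. Lengths are in m, angles in rad, forces in N, time in s.
With the tool pointing down it reaches from about 0.375 to 0.75 m from the base axis. Payload 9 kg.
Tool frame: the origin (TCP) lies midway between the tips of the shut fingers; the grasp point (between the pads) lies 19 mm behind it; z points along the fingers, y is the direction in which the jaws open and shut (so a half turn about z gives the same grasp; the last joint's range is limited). The gripper opens to 85 mm and grips with 20 to 120 N. Pads are 22 mm wide; open, the fingers measure 114 mm over their backs; the gripper's body (76 mm by 85 mm) begins 54 mm behind the grasp point. The pads swing forward as they close: fully open they stand 13 mm farther back than shut.
Start: joints at [-1.438, 0.104, 0.097, 1.564, 0, 1.353], TCP at [0.206, -0.563, 0.205] pointing down, gripper open.
Joint ranges: [-2.99, 2.99], [-0.84, 1.86], [-1.1, 1.16], [-1.84, 2.11], [-1.51, 1.56], [-3.14, 3.14]. Speed limits (rad/s): [2.22, 2.22, 2.57, 3.14, 3.14, 3.14].

### API

Orientations are given as [roll, pitch, yaw] about the fixed x, y, z axes, in that order (R = Rz(yaw) Ry(pitch) Rx(roll)).
In Python, from rig import env gives the robot as it stands.
- The arm moves only by the tool apply_moves, never from a script. Its argument "motion" is a list of rows, each a list of 5 numbers: the opening in per cent of the stroke, from 0 (shut) to 100 (fully open), then the shift along the tool's x, y, z in units of 25 mm (1.0 is 25 mm), then the turn about the tool's z in units of 5 degrees (1.0 is 5 degrees). In form: [[hand, dx, dy, dz, roll], ...]. A call has 1 to 8 rows; each row is the pose to reach, as a shift and turn from the pose commanded when the call began, along the tool's axes at that moment; what a row does not reach only later rows make up. A row lasts 1/12 s, in which the tool goes at most 41.7 mm and 7.16 degrees, less where a joint would pass 70% of its speed; a pose out of reach is approached as far as the arm can. A call with a gripper value outside its range is refused whole. The fingers move at their own pace and stop on an object; "grip_force" is the grip in N (left out, the last holds). Time passes only in rows, so rows that repeat a pose let the fingers close. It gives the time, the measured TCP pose, the force and the opening at its end, in the units of the state.
- env.get_state(): the state, without advancing time (a new reading comes with each control period).
- env.read_camera(name): name is "scene" or "top" or "wrist"; returns (picture, depth): 400x640x3 uint8, red, green, blue; 400x640 float32, m along the optical axis (not along the pixel's ray), 0 where there is no reading.
- env.camera_info(name): a dict with "K" (3x3 intrinsics, pixels), "rvec" (rotation vector, rad) and "tvec" (3), from world to camera coordinates, as OpenCV has them. Camera axes: x right, y down, z forward; pixel columns grow to the right and rows downward; lengths in m; the calibration is good to about 2 mm. A picture is of the moment at which its call begins: read the wrist's pose just before it. camera_info takes no time and is no camera call; for the wrist camera it gives the pose at the moment of the call.
- env.job_done(): hands the job in, once; it reports no verdict.
The state is a dict: "clock": time; "joint_positions": joint angles; "qd": joint speeds; "effort": joint torques, N m; "tcp_pos": TCP position; "tool_rot": TCP orientation; "wrist_force": force on the tool from outside, world axes, zero at the start; "torque": the same for the moment, N m; "finger_gap": opening from 0.0 (shut) to 1.0 (fully open).
Only numpy, scipy, OpenCV 4.12 (cv2) and the standard library are available. Lean on these libraries where they do the work, as an engineer would, in place of code of your own. Each camera call takes 0.05 s, during which the arm holds its last target. There are 200 camera calls.

### The job

One of the three plywood stock bins is empty. With a fingertip, gently turn the hinged marker on its front rim right over its pivot, until it lies flat back over the bin with its cross face up, and then take the hand away. Push it, never pinch it; do not shove or lift the bin, and leave the other bins, their markers and everything else on the bench as they are.

Things in the scene. Friction and masses are not known exactly. Their poses are not given: they have to be found in the camera images.
- bin_empty: the EMPTY bin, the one with nothing in it: a loose open plywood bin, 0.9 kg, 180 long (x) by 130 wide (y) by 80 high, walls and floor 9 thick, standing on the bench; origin at the centre of its underside, z up, x from its front to its back; its front (-x) roughly faces the robot
- marker_empty_pivot (a point): middle of the hinge pin of the marker of bin_empty, over the bin's front rim: 85.5 in front of the bin's centre, 106 above the bench; axes as the bin's, the pin runs along y. Two steel strips under the marker reach 22 to either side of the pin; the rest of it overhangs, with nothing beneath its forward part down to the bench. Steel ears stand 40 either side of the pin's middle, up to 112 high
- marker_empty (a joint): angle (rad) of the marker of bin_empty: 0 = flat and level, pointing forward out of the bin (-x), ring face up; 1.57 = upright; 3.14 = turned right over, flat and level back over the bin's mouth (+x), cross face up, at its stop. The hinge is stiff (about 0.035 N m, under 2 N at the edge): the marker stays at any angle where it is left
- marker_empty_edge (a point): middle of the free edge of the marker of bin_empty, 65 from the pin; moves with it. The marker is an aluminium plate 65 long from pin to edge, 60 wide, 4 thick, rolled to 6 thick at the free edge, 50 g, a ring on one face and a cross on the other. x along the plate from the edge to the pin, z out of the ring face
- bin_stoppers: the bin holding three turned wooden stoppers: a loose open plywood bin, 0.9 kg, 180 long (x) by 130 wide (y) by 80 high, walls and floor 9 thick, standing on the bench; origin at the centre of its underside, z up, x from its front to its back; its front (-x) roughly faces the robot
- marker_stoppers_pivot (a point): middle of the hinge pin of the marker of bin_stoppers, over the bin's front rim: 85.5 in front of the bin's centre, 106 above the bench; axes as the bin's, the pin runs along y. Two steel strips under the marker reach 22 to either side of the pin; the rest of it overhangs, with nothing beneath its forward part down to the bench. Steel ears stand 40 either side of the pin's middle, up to 112 high
- marker_stoppers (a joint): angle (rad) of the marker of bin_stoppers: 0 = flat and level, pointing forward out of the bin (-x), ring face up; 1.57 = upright; 3.14 = turned right over, flat and level back over the bin's mouth (+x), cross face up, at its stop. The hinge is stiff (about 0.035 N m, under 2 N at the edge): the marker stays at any angle where it is left
- marker_stoppers_edge (a point): middle of the free edge of the marker of bin_stoppers, 65 from the pin; moves with it. The marker is an aluminium plate 65 long from pin to edge, 60 wide, 4 thick, rolled to 6 thick at the free edge, 50 g, a ring on one face and a cross on the other. x along the plate from the edge to the pin, z out of the ring face
- bin_collars: the bin holding three brass collars: a loose open plywood bin, 0.9 kg, 180 long (x) by 130 wide (y) by 80 high, walls and floor 9 thick, standing on the bench; origin at the centre of its underside, z up, x from its front to its back; its front (-x) roughly faces the robot
- marker_collars_pivot (a point): middle of the hinge pin of the marker of bin_collars, over the bin's front rim: 85.5 in front of the bin's centre, 106 above the bench; axes as the bin's, the pin runs along y. Two steel strips under the marker reach 22 to either side of the pin; the rest of it overhangs, with nothing beneath its forward part down to the bench. Steel ears stand 40 either side of the pin's middle, up to 112 high
- marker_collars (a joint): angle (rad) of the marker of bin_collars: 0 = flat and level, pointing forward out of the bin (-x), ring face up; 1.57 = upright; 3.14 = turned right over, flat and level back over the bin's mouth (+x), cross face up, at its stop. The hinge is stiff (about 0.035 N m, under 2 N at the edge): the marker stays at any angle where it is left
- marker_collars_edge (a point): middle of the free edge of the marker of bin_collars, 65 from the pin; moves with it. The marker is an aluminium plate 65 long from pin to edge, 60 wide, 4 thick, rolled to 6 thick at the free edge, 50 g, a ring on one face and a cross on the other. x along the plate from the edge to the pin, z out of the ring face
- stopper0: turned wooden stopper, 38 across and 60 high, standing loose in bin_stoppers; origin at its underside; to be left alone
- collar0: brass collar, 42 outside and 35 high, standing loose in bin_collars; origin at its underside; to be left alone
- stopper1: turned wooden stopper, 38 across and 60 high, standing loose in bin_stoppers; origin at its underside; to be left alone
- collar1: brass collar, 42 outside and 35 high, standing loose in bin_collars; origin at its underside; to be left alone
- stopper2: turned wooden stopper, 38 across and 60 high, standing loose in bin_stoppers; origin at its underside; to be left alone
- collar2: brass collar, 42 outside and 35 high, standing loose in bin_collars; origin at its underside; to be left alone
- tin: steel tin, 58 across, 52 high, loose among the bins; origin at its underside; bystander
- cradle: small wooden pipe cradle, 30 by 80 by 46 high, loose among the bins; origin at its underside; bystander
- reel: solder reel, 60 across and 45 high, standing loose in front of the bins; origin at its underside; bystander
- file: flat file with a wooden handle, 290 long and 30 high, lying along its x on the bench in front of the bins; origin under the ferrule; bystander
- screwdriver: screwdriver, 190 long, under 35 high, lying along its x on the bench in front of the bins; origin at its underside; bystander

How it is judged:
On the way:
1. the empty bin's marker is raised past upright (value of joint marker_empty above 1.6 rad).
At the end, for the whole second after the job is handed in: The empty bin's marker lies turned over within 0.2 rad (11 degrees) of flat, at rest; the other two markers' edges are within 20 mm of where they began, all three bins within 20 mm of where they began and level, and every loose thing within 25 mm of where it began (value of joint marker_empty above 2.94 rad and velocity of joint marker_empty between -0.1 and 0.1 rad/s and distance of each of marker_stoppers_edge, marker_collars_edge, bin_empty, bin_stoppers, bin_collars from where it was at the start of the episode below 0.02 m and angle between each of bin_empty, bin_stoppers, bin_collars's own z axis and vertical below 0.05 rad and distance of each of tin, cradle, reel, file, screwdriver, stopper0, stopper1, stopper2, collar0, collar1, collar2 from where it was at the start of the episode below 0.025 m); the robot touches nothing.
It fails at once if a marker is taken between the fingers (pinched) instead of pushed ((x of the grasp point in the frame of marker_empty_edge between -0.004 and 0.062 m and y of the grasp point in the frame of marker_empty_edge between -0.034 and 0.034 m and z of the grasp point in the frame of marker_empty_edge between -0.004 and 0.004 m) or (x of the grasp point in the frame of marker_stoppers_edge between -0.004 and 0.062 m and y of the grasp point in the frame of marker_stoppers_edge between -0.034 and 0.034 m and z of the grasp point in the frame of marker_stoppers_edge between -0.004 and 0.004 m) or (x of the grasp point in the frame of marker_collars_edge between -0.004 and 0.062 m and y of the grasp point in the frame of marker_collars_edge between -0.034 and 0.034 m and z of the grasp point in the frame of marker_collars_edge between -0.004 and 0.004 m)).
It fails at once if the empty bin or its marker is handled roughly: pressed with more than 35 N by the fingers or the arm, or the marker flung faster than 8 rad/s (contact force between any of the arm, the fingers and bin_empty above 35 N or velocity of joint marker_empty above 8 rad/s).
It fails at once if a marker of a stocked bin is moved (its edge by more than 20 mm) (distance of any of marker_stoppers_edge, marker_collars_edge from where it was at the start of the episode above 0.02 m).
It fails at once if a bin is shoved more than 20 mm, lifted or tipped (distance of any of bin_empty, bin_stoppers, bin_collars from where it was at the start of the episode above 0.02 m or height (world z) of any of bin_empty, bin_stoppers, bin_collars above 0.01 m or angle between any of bin_empty, bin_stoppers, bin_collars's own z axis and vertical above 0.1 rad).
It fails at once if something else on the bench or in the bins is moved more than 25 mm or lifted (distance of any of tin, cradle, reel, file, screwdriver, stopper0, stopper1, stopper2, collar0, collar1, collar2 from where it was at the start of the episode above 0.025 m).
It also fails if it takes over 40 s, if anything falls off the work surface, if the arm or the gripper's body presses on something with over 40 N, if the wrist force passes 120 N, or if a joint passes its speed limit or range.

## Working session

There is one attempt and no reset: what is moved stays moved. The work goes in short steps, Python scripts to look and compute and a tool call to move; the robot and the scene stay as the last step left them, time stands still between calls to the robot, and variables do not carry over. Pictures are saved under pics/ and viewed, about 8 in all and at most 12, crops included, and the job is handed in when it is done.

Besides the shell and the picture viewer there is one more tool, called in YAML: its name, and indented under it one key for each argument. apply_moves: Moves the arm, as the interface text tells. Its arguments: {"type":"object","properties":{"motion":{"type":"array"},"grip_force":{"type":"number"}},"required":["motion"]}

```bash
mkdir -p pics; python3 - <<'E'
from rig import env
import cv2,numpy as np
for n in ("top","scene"):
    p,d=env.read_camera(n); cv2.imwrite(f"pics/{n}0.png",p[:,:,::-1]); np.save(f"pics/{n}0.npy",d)
    i=env.camera_info(n); R=cv2.Rodrigues(np.array(i["rvec"]))[0]; print(n,i["K"],(-R.T@np.array(i["tvec"])).ravel())
s=env.get_state(); print(s["tcp_pos"],s["tool_rot"],s["clock"])
E
```

```text
top [[456.15097255   0.         325.0776166 ]
 [  0.         456.15097255 195.42919665]
 [  0.           0.           1.        ]] [ 0.42218357 -0.00150381  1.21904315]
scene [[374.44618798   0.         325.91599095]
 [  0.         374.44618798 201.5294406 ]
 [  0.           0.           1.        ]] [1.00496641 0.08309575 0.66844226]
[ 0.20616834 -0.56312967  0.20438918] [-3.14043601e+00 -2.70187411e-04  3.50823425e-01] 0.1
```

View pics/top0.png

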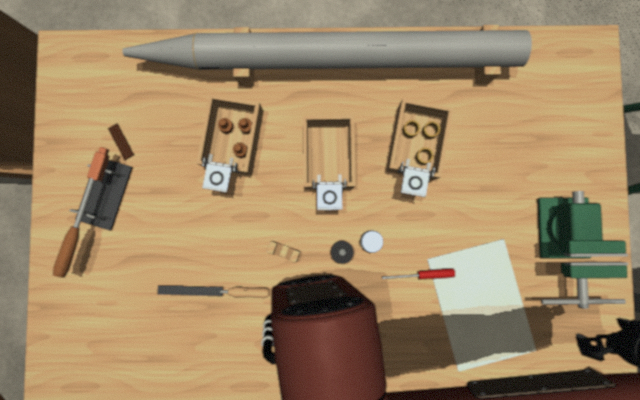

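View pics/scene0.png

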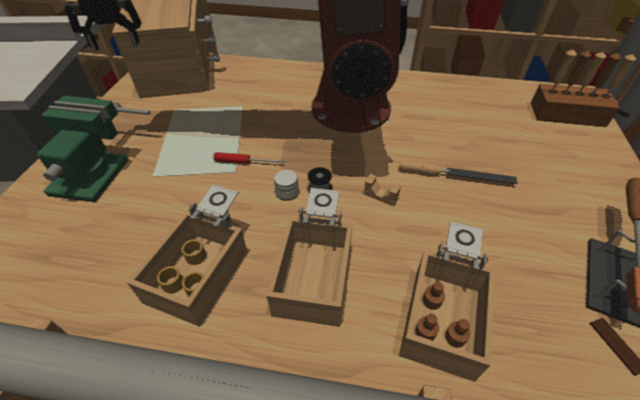

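The top view shows the empty bin in the middle, at about (330,155). Its marker is ring up at about (329,197), with the reel in front at (342,252) and the tin at (371,241). Next I'll measure the plate and the obstacle heights.

```bash
cat > h.py <<'E'
from rig import env
import cv2,numpy as np
def cast(n,uv,z):
    i=env.camera_info(n); R=cv2.Rodrigues(np.array(i["rvec"]))[0]; C=-R.T@np.array(i["tvec"]).ravel()
    r=R.T@np.linalg.inv(i["K"])@np.array([*uv,1.]); return C+r*(z-C[2])/r[2]
def cloud(n,d):
    i=env.camera_info(n); K=np.array(i["K"]); R=cv2.Rodrigues(np.array(i["rvec"]))[0]
    v,u=np.mgrid[:400,:640]; P=np.stack([(u-K[0,2])/K[0,0]*d,(v-K[1,2])/K[1,1]*d,d],-1)
    return (P-np.array(i["tvec"]).ravel())@R
E
python3 - <<'E'
from h import *
for n,box in (("top",(300,170,360,225)),("scene",(295,180,350,225))):
    im=cv2.imread(f"pics/{n}0.png"); d=np.load(f"pics/{n}0.npy"); P=cloud(n,d)
    x0,y0,x1,y1=box; m=np.zeros((400,640),np.uint8); hsv=cv2.cvtColor(im,cv2.COLOR_BGR2HSV)
    m[y0:y1,x0:x1]=((hsv[...,1]<60)&(hsv[...,2]>130))[y0:y1,x0:x1]
    c=max(cv2.findContours(m,0,1)[0],key=cv2.contourArea)
    w=np.array([cast(n,p,0.108)[:2] for p in c[:,0]],np.float32)
    r=cv2.minAreaRect(w); print(n,r,cv2.boxPoints(r).round(4).tolist(), "z",np.median(P[m>0][:,2]))
    if n=="top":
        for nm,(a,b,c2,e) in dict(reel=(330,240,353,264),tin=(358,229,384,253),bin=(300,110,362,190)).items():
            q=P[b:e,a:c2].reshape(-1,3); q=q[(q[:,2]>.03)&(q[:,2]<.09)]; print(nm,q.min(0).round(3),q.max(0).round(3))
        q=P[110:182,300:362].reshape(-1,3); q=q[(q[:,2]>.07)&(q[:,2]<.09)]; print("bin rect",cv2.minAreaRect(q[:,:2].astype(np.float32)))
    print(P[box[1]:box[3]:4,(box[0]+box[2])//2].round(3).tolist())
E
```

```text
top ((0.5105710029602051, -0.0020280182361602783), (0.06357356160879135, 0.08821387588977814), 89.62088012695312) [[0.46630001068115234, -0.03350000083446503], [0.5544999837875366, -0.0340999998152256], [0.5548999905586243, 0.029500000178813934], [0.4666999876499176, 0.029999999329447746]] z 0.10922859418833707
reel [ 0.333 -0.06   0.038] [ 0.389 -0.006  0.051]
tin [ 0.36 -0.14  0.03] [ 0.417 -0.084  0.059]
bin [ 0.522 -0.068  0.03 ] [0.71  0.063 0.087]
bin rect ((0.624251127243042, -0.0024957656860351562), (0.17017096281051636, 0.12994150817394257), 0.6220101118087769)
[[0.577, -0.005, 0.012], [0.567, -0.005, 0.008], [0.556, -0.005, 0.006], [0.535, -0.005, 0.112], [0.525, -0.005, 0.107], [0.515, -0.004, 0.107], [0.505, -0.004, 0.109], [0.496, -0.004, 0.11], [0.486, -0.004, 0.113], [0.476, -0.004, 0.108], [0.471, -0.004, 0.002], [0.46, -0.004, 0.003], [0.449, -0.004, -0.003], [0.439, -0.004, -0.002]]
scene ((0.5022796988487244, -0.004583565518260002), (0.06988359242677689, 0.06022941693663597), 1.178780436515808) [[0.4666999876499176, 0.024800000712275505], [0.46799999475479126, -0.03539999946951866], [0.5378000140190125, -0.03400000184774399], [0.5365999937057495, 0.026200000196695328]] z 0.1097640927736694
[[0.38, -0.026, 0.046], [0.389, -0.025, 0.043], [0.383, -0.026, 0.023], [0.48, -0.009, 0.112], [0.491, -0.007, 0.112], [0.501, -0.005, 0.111], [0.511, -0.004, 0.109], [0.521, -0.002, 0.109], [0.531, -0.0, 0.109], [0.539, 0.001, 0.106], [0.531, -0.0, 0.084], [0.538, 0.001, 0.08]]
```

apply_moves:
  motion:
    - [0,15.7,-18.1,0,-32]
    - [0,15.7,-18.1,0,-32]
    - [0,15.7,-18.1,0,-32]
    - [0,15.7,-18.1,0,-32]
    - [0,15.7,-18.1,0,-32]
    - [0,15.7,-18.1,0,-32]
    - [0,15.7,-18.1,0,-32]
    - [0,15.7,-18.1,0,-32]
  grip_force: 20

```text
clock: 0.77
tcp_pos: [0.3249, -0.25, 0.2048]
tool_rot: [-3.142, -0.0, 1.356]
wrist_force: [1.6, 0.2, 0.1]
finger_gap: -0.001
```

apply_moves:
  motion:
    - [0,10.4,1.6,0,-20.5]
    - [0,10.4,1.6,0,-20.5]
    - [0,10.4,1.6,0,-20.5]
    - [0,10.4,1.6,0,-20.5]
    - [0,10.4,1.6,0,-20.5]
    - [0,10.4,1.6,0,-20.5]
    - [0,10.4,1.6,0,-20.5]
    - [0,10.4,1.6,0,-20.5]

```text
clock: 1.43
tcp_pos: [0.4209, -0.0037, 0.2048]
tool_rot: [3.141, -0.001, 2.362]
wrist_force: [-0.0, -1.2, -0.4]
finger_gap: 0.002
```

```bash
python3 - <<'E'
from h import *
s=env.get_state(); print(s["tcp_pos"],s["tool_rot"],s["joint_positions"],s["wrist_force"])
p,d=env.read_camera("wrist"); cv2.imwrite("pics/w1.png",p[:,:,::-1])
E
```

```text
[ 0.42092587 -0.00368132  0.20478129] [ 3.14132603e+00 -7.60111894e-04  2.36194828e+00] [-3.22183563e-01 -4.50601094e-01 -4.00104609e-01  1.62185701e+00
  5.74931483e-04  4.57460752e-01] [-0.00951277 -1.17552187 -0.42455718]
```

View pics/w1.png

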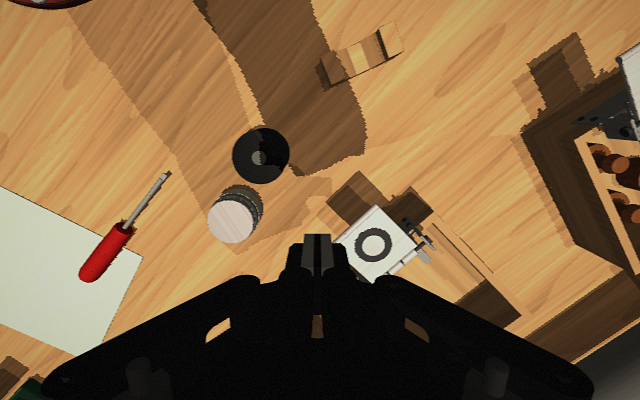

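apply_moves:
  motion:
    - [0,-0.3,0.3,1,-8.9]
    - [0,-0.3,0.3,2,-8.9]
    - [0,-0.3,0.3,3,-8.9]
    - [0,-0.3,0.3,4,-8.9]
    - [0,-0.3,0.3,4.4,-8.9]
    - [0,-0.3,0.3,4.4,-8.9]
    - [0,-0.3,0.3,4.4,-8.9]
    - [0,-0.3,0.3,4.4,-8.9]

```text
clock: 2.15
tcp_pos: [0.4307, -0.0074, 0.0946]
tool_rot: [3.141, -0.001, 3.125]
wrist_force: [0.7, -0.6, 0.2]
finger_gap: 0.004
```

```bash
python3 - <<'E'
from h import *
s=env.get_state(); print(s["tcp_pos"],s["tool_rot"],s["joint_positions"],s["wrist_force"])
p,d=env.read_camera("scene"); cv2.imwrite("pics/s1.png",cv2.resize(p[130:250,240:420,::-1],None,fx=4,fy=4))
E
```

```text
[ 0.43069065 -0.0073883   0.09455599] [ 3.14147847e+00 -9.25076543e-04  3.12499631e+00] [-3.22619102e-01 -4.27116435e-01 -5.82715438e-01  1.41611382e+00
 -1.69814170e-04 -3.06022624e-01] [ 0.66471152 -0.57363441  0.20160138]
```

View pics/s1.png

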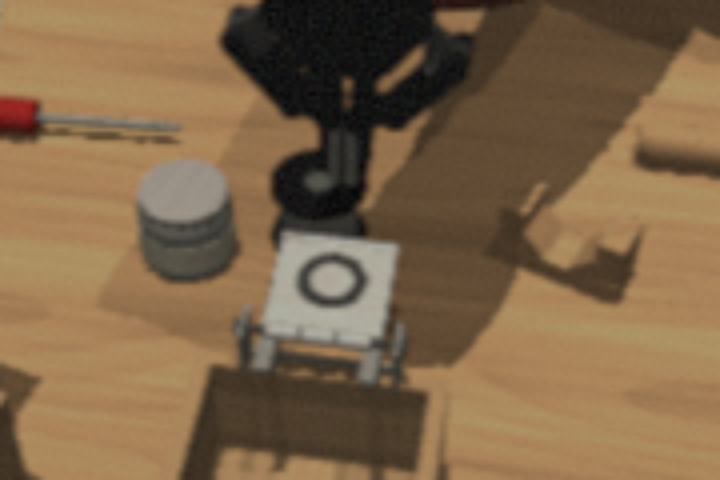

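apply_moves:
  motion:
    - [0,-0.4,0.15,0,0]
    - [0,-0.7,0.15,0,0]
    - [0,-0.9,0.15,0,0]
    - [0,-1.0,0.15,0,0]
    - [0,-1.0,0.15,0,0]

```text
clock: 2.62
tcp_pos: [0.4564, -0.0038, 0.0951]
tool_rot: [-3.142, -0.0, 3.126]
wrist_force: [-0.3, 0.9, 0.8]
finger_gap: -0.002
```

apply_moves:
  motion:
    - [0,-0.04,0,0,0]
    - [0,-0.08,0,0,0]
    - [0,-0.08,0,0,0]

```text
clock: 2.87
tcp_pos: [0.4582, -0.0037, 0.0951]
tool_rot: [-3.141, 0.0, 3.127]
wrist_force: [-0.2, -0.4, 0.3]
finger_gap: 0.0
```

apply_moves:
  motion:
    - [0,-0.04,0,0,0]
    - [0,-0.08,0,0,0]
    - [0,-0.08,0,0,0]

```text
clock: 3.12
tcp_pos: [0.4603, -0.0037, 0.0951]
tool_rot: [-3.141, 0.0, 3.127]
wrist_force: [-0.7, 0.3, -0.6]
finger_gap: 0.001
```

apply_moves:
  motion:
    - [0,-0.04,0,0,0]
    - [0,-0.08,0,0,0]
    - [0,-0.08,0,0,0]

```text
clock: 3.37
tcp_pos: [0.4624, -0.0037, 0.0951]
tool_rot: [-3.142, 0.0, 3.127]
wrist_force: [-0.1, -0.2, 0.7]
finger_gap: 0.004
```

apply_moves:
  motion:
    - [0,-0.04,0,0,0]
    - [0,-0.08,0,0,0]
    - [0,-0.08,0,0,0]

```text
clock: 3.62
tcp_pos: [0.4644, -0.0038, 0.0951]
tool_rot: [-3.141, 0.0, 3.127]
wrist_force: [0.3, 0.0, 0.2]
finger_gap: 0.001
```

```bash
python3 - <<'E'
from h import *
F=[]
for k in range(3):
    p,d=env.read_camera("scene" if k<2 else "wrist"); F.append(env.get_state()["wrist_force"])
    if k==1: a=p[150:250,260:400]
b=p[180:300,230:410]
cv2.imwrite("pics/s2.png",np.hstack([cv2.resize(a,(400,286)),cv2.resize(b,(400,286))])[:,:,::-1])
print(np.round(F,2))
E
```

```text
[[-0.12  0.14 -0.92]
 [ 0.53  0.48  0.45]
 [ 0.41  0.12  0.06]]
```

View pics/s2.png

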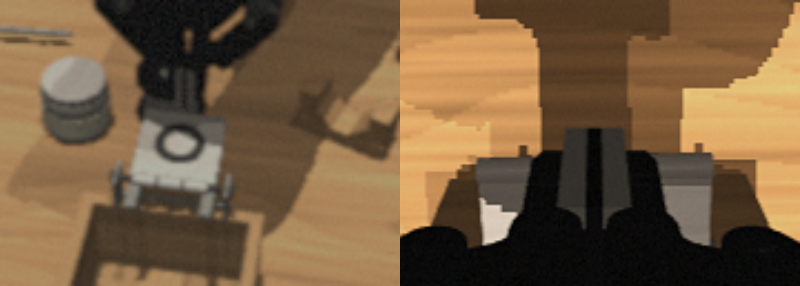

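apply_moves:
  motion:
    - [0,-0.04,0,0,0]
    - [0,-0.08,0,0,0]
    - [0,-0.12,0,0,0]
    - [0,-0.12,0,0,0]

```text
clock: 4.1
tcp_pos: [0.4674, -0.0038, 0.0951]
tool_rot: [-3.141, 0.0, 3.127]
wrist_force: [0.7, -0.2, -0.5]
finger_gap: -0.001
```

```bash
cat >> h.py <<'E'
def look():
    F=[]
    for k in range(3):
        p,d=env.read_camera("scene"); F.append(env.get_state()["wrist_force"])
    P=cloud("scene",d); m=(P[...,2]>.095)&(P[...,2]<.19)&(P[...,0]>.45)&(P[...,0]<.62)&(abs(P[...,1]+.003)<.028)
    q=P[m]; print("F",np.mean(F,0).round(2),"tcp",np.round(env.get_state()["tcp_pos"],4))
    for a in np.arange(.45,.62,.01):
        s=q[(q[:,0]>=a)&(q[:,0]<a+.01)]
        if len(s)>4: print(round(a+.005,3),len(s),np.percentile(s[:,2],[10,50,90]).round(3))
    b=P[(abs(P[...,2]-.08)<.006)&(abs(P[...,1])<.06)&(P[...,0]>.55)&(P[...,0]<.75)]
    print("bin back x",np.percentile(b[:,0],99).round(4))
    return p,d
E
python3 -c "
from h import *
d=np.load('pics/scene0.npy');P=cloud('scene',d);b=P[(abs(P[...,2]-.08)<.006)&(abs(P[...,1])<.06)&(P[...,0]>.55)&(P[...,0]<.75)]
print('back0',np.percentile(b[:,0],99).round(4));look()"
```

```text
back0 0.7104
F [ 0.23 -0.   -0.03] tcp [ 0.4672 -0.0038  0.0951]
0.455 5 [0.176 0.18  0.186]
0.465 62 [0.159 0.176 0.18 ]
0.475 309 [0.11  0.141 0.176]
0.485 277 [0.11  0.164 0.182]
0.495 100 [0.109 0.11  0.111]
0.505 109 [0.108 0.11  0.111]
0.515 110 [0.108 0.109 0.11 ]
0.525 111 [0.107 0.108 0.11 ]
0.535 137 [0.104 0.108 0.111]
0.545 26 [0.102 0.103 0.104]
0.555 22 [0.101 0.103 0.104]
bin back x 0.7105
```

```bash
python3 -c "
from h import *
p,d=env.read_camera('scene');P=cloud('scene',d)
for v in range(160,216,3): print(v,[(round(float(P[v,u,0]),3),round(float(P[v,u,1]),3),round(float(P[v,u,2]),3)) for u in (308,323,338)])
cv2.imwrite('pics/s3.png',cv2.resize(p[130:230,260:390,::-1],None,fx=6,fy=6,interpolation=0))"
```

```text
160 [(0.461, -0.04, 0.178), (0.481, -0.007, 0.2), (0.246, -0.006, -0.004)]
163 [(0.478, -0.036, 0.186), (0.462, -0.01, 0.175), (0.462, 0.02, 0.18)]
166 [(0.479, -0.036, 0.178), (0.465, -0.009, 0.17), (0.469, 0.021, 0.178)]
169 [(0.482, -0.036, 0.173), (0.472, -0.008, 0.169), (0.48, 0.022, 0.181)]
172 [(0.357, -0.065, 0.045), (0.476, -0.007, 0.165), (0.481, 0.023, 0.174)]
175 [(0.366, -0.063, 0.045), (0.478, -0.007, 0.158), (0.308, 0.003, -0.0)]
178 [(0.375, -0.061, 0.043), (0.479, -0.007, 0.151), (0.318, 0.004, -0.001)]
181 [(0.342, -0.069, -0.001), (0.478, -0.007, 0.142), (0.33, 0.006, 0.0)]
184 [(0.353, -0.067, 0.0), (0.48, -0.007, 0.135), (0.339, 0.008, -0.001)]
187 [(0.367, -0.064, 0.003), (0.479, -0.007, 0.126), (0.351, 0.009, 0.0)]
190 [(0.375, -0.062, 0.002), (0.474, -0.008, 0.112), (0.361, 0.011, 0.0)]
193 [(0.385, -0.061, 0.001), (0.482, -0.006, 0.111), (0.476, 0.024, 0.11)]
196 [(0.395, -0.059, 0.001), (0.489, -0.005, 0.11), (0.381, 0.013, -0.001)]
199 [(0.501, -0.034, 0.109), (0.499, -0.004, 0.111), (0.391, 0.015, -0.0)]
202 [(0.51, -0.032, 0.11), (0.505, -0.003, 0.109), (0.4, 0.016, -0.001)]
205 [(0.518, -0.031, 0.109), (0.513, -0.001, 0.109), (0.41, 0.018, -0.0)]
208 [(0.525, -0.029, 0.109), (0.52, 0.0, 0.109), (0.42, 0.019, -0.0)]
211 [(0.534, -0.028, 0.11), (0.526, 0.001, 0.107), (0.432, 0.021, 0.003)]
214 [(0.539, -0.027, 0.107), (0.535, 0.003, 0.108), (0.533, 0.032, 0.111)]
```

View pics/s3.png

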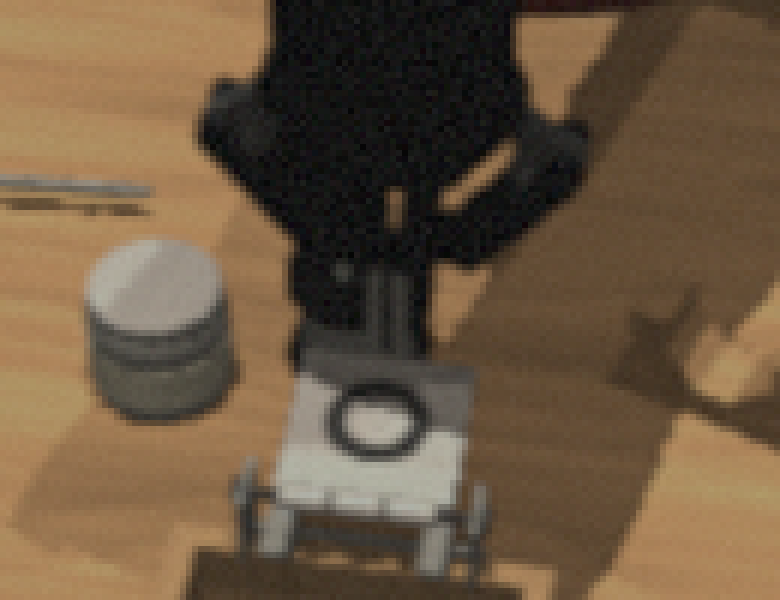

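```bash
python3 - <<'E'
from h import *
p,d=env.read_camera('scene'); g=cv2.cvtColor(p,cv2.COLOR_RGB2GRAY).astype(np.float32); g0=cv2.imread('pics/scene0.png',0).astype(np.float32)
d0=np.load('pics/scene0.npy')
for nm,(a,b,c,e) in dict(binbox=(268,225,356,322),hinge=(296,208,346,226),ref_stop=(400,222,495,372)).items():
    print(nm,cv2.phaseCorrelate(g0[b:e,a:c],g[b:e,a:c],cv2.createHanningWindow((c-a,e-b),cv2.CV_32F)))
P=cloud('scene',d);P0=cloud('scene',d0)
for u in (312,334,337):
    for Q,n in((P0,'0'),(P,'1')):
        v=[v for v in range(175,215) if abs(Q[v,u,2]-.109)<.006]; print(u,n,v[0],Q[v[0],u].round(3),v[-1])
p,d=env.read_camera('wrist');P=cloud('wrist',d)
for v in range(228,300,4): print(v,P[v,[305,312,325,332,345]].round(3)[:, [0,2]].tolist())
E
```

```text
binbox ((-0.048277493959126616, 0.08794162587675913), 0.9478739195929633)
hinge ((-0.0588213624636964, -0.11644376465076611), 0.731573126051161)
ref_stop ((0.039388140831086105, 0.0013544314696218862), 0.9041529358757867)
312 0 188 [ 0.472 -0.031  0.111] 214
312 1 188 [ 0.474 -0.031  0.114] 214
334 0 191 [0.474 0.015 0.112] 214
334 1 191 [0.472 0.015 0.111] 214
337 0 191 [0.472 0.021 0.112] 200
337 1 191 [0.473 0.021 0.113] 200
228 [[0.504, 0.003], [0.505, 0.002], [0.505, 0.002], [0.505, 0.001], [0.505, 0.003]]
232 [[0.509, 0.002], [0.509, 0.001], [0.509, 0.003], [0.509, 0.002], [0.51, 0.001]]
236 [[0.457, 0.131], [0.457, 0.131], [0.457, 0.131], [0.513, 0.002], [0.513, 0.002]]
240 [[0.457, 0.135], [0.457, 0.135], [0.457, 0.135], [0.468, 0.111], [0.468, 0.111]]
244 [[0.457, 0.14], [0.457, 0.14], [0.457, 0.141], [0.462, 0.13], [0.47, 0.113]]
248 [[0.457, 0.144], [0.457, 0.144], [0.457, 0.144], [0.461, 0.135], [0.472, 0.113]]
252 [[0.456, 0.149], [0.457, 0.148], [0.457, 0.147], [0.462, 0.139], [0.461, 0.139]]
256 [[0.457, 0.151], [0.457, 0.152], [0.457, 0.152], [0.457, 0.151], [0.461, 0.143]]
260 [[0.457, 0.155], [0.457, 0.155], [0.458, 0.154], [0.457, 0.155], [0.461, 0.147]]
264 [[0.457, 0.158], [0.457, 0.158], [0.457, 0.159], [0.457, 0.159], [0.461, 0.151]]
268 [[0.456, 0.164], [0.458, 0.16], [0.458, 0.161], [0.456, 0.163], [0.456, 0.164]]
272 [[0.456, 0.166], [0.459, 0.16], [0.456, 0.166], [0.455, 0.168], [0.456, 0.167]]
276 [[0.457, 0.168], [0.462, 0.16], [0.456, 0.17], [0.456, 0.169], [0.456, 0.169]]
280 [[0.456, 0.171], [0.46, 0.165], [0.456, 0.171], [0.456, 0.172], [0.456, 0.171]]
284 [[0.457, 0.173], [0.461, 0.167], [0.456, 0.174], [0.456, 0.174], [0.456, 0.174]]
288 [[0.456, 0.177], [0.462, 0.168], [0.456, 0.177], [0.457, 0.176], [0.456, 0.177]]
292 [[0.455, 0.18], [0.463, 0.168], [0.457, 0.177], [0.455, 0.181], [0.456, 0.179]]
296 [[0.456, 0.181], [0.464, 0.169], [0.458, 0.178], [0.456, 0.182], [0.456, 0.182]]
```

The wrist depth shows the real fingertip ending at z≈0.128, while the reported TCP is 0.095. So the finger passed over the plate without touching it. I'll back off and open the hand, then use a single finger, which keeps the hand axis well to one side of the plate.

apply_moves:
  motion:
    - [0,0.8,0,0,0]
    - [0,1.5,0,0,0]
    - [100,1.5,1,0,0]
    - [100,1.5,2,0,0]
    - [100,1.5,2,0,0]
    - [100,1.5,2,0,0]
    - [100,1.5,2,0,0]
    - [100,1.5,2,0,0]

```text
clock: 5.07
tcp_pos: [0.4305, 0.0462, 0.0951]
tool_rot: [-3.141, -0.0, 3.127]
wrist_force: [-0.3, 0.0, -0.2]
finger_gap: 0.844
```

```bash
python3 - <<'E'
from h import *
s=env.get_state(); print(s["clock"],s["tcp_pos"],s["tool_rot"],s["finger_gap"])
p,d=env.read_camera('wrist');P=cloud('wrist',d); z=s["tcp_pos"]
m=(P[...,2]>.07)&(P[...,2]<.3)&(abs(P[...,0]-z[0])<.03)&(d>0)
q=P[m]; 
for y in np.arange(-.03,.13,.005):
    t=q[(q[:,1]>=y)&(q[:,1]<y+.005)]
    if len(t): k=t[:,2]<t[:,2].min()+.006; print(round(y,3),len(t),"zmin",t[:,2].min().round(3),"x",t[k,0].min().round(3),t[k,0].max().round(3))
cv2.imwrite('pics/w3.png',p[:,:,::-1])
E
```

```text
5.0667 [0.43051972 0.04616846 0.09506562] [-3.14126951e+00 -5.31183236e-06  3.12700550e+00] 0.8436246257081202
-0.025 579 zmin 0.178 x 0.418 0.419
-0.02 2417 zmin 0.175 x 0.417 0.42
-0.015 3663 zmin 0.173 x 0.418 0.425
-0.01 4055 zmin 0.172 x 0.423 0.425
-0.005 1138 zmin 0.139 x 0.423 0.424
0.0 728 zmin 0.135 x 0.419 0.424
0.005 1366 zmin 0.131 x 0.42 0.44
0.01 1827 zmin 0.131 x 0.42 0.441
0.015 1256 zmin 0.19 x 0.413 0.415
0.02 1529 zmin 0.193 x 0.413 0.415
0.025 1532 zmin 0.199 x 0.413 0.422
0.03 1634 zmin 0.195 x 0.42 0.423
0.035 1672 zmin 0.195 x 0.42 0.422
0.04 1345 zmin 0.196 x 0.42 0.423
0.045 1299 zmin 0.197 x 0.419 0.422
0.05 1391 zmin 0.195 x 0.42 0.422
0.055 1692 zmin 0.195 x 0.42 0.423
0.06 1543 zmin 0.195 x 0.421 0.423
0.065 1535 zmin 0.198 x 0.414 0.422
0.07 1571 zmin 0.191 x 0.414 0.416
0.075 1000 zmin 0.182 x 0.419 0.42
0.08 2199 zmin 0.13 x 0.422 0.443
0.085 1106 zmin 0.136 x 0.42 0.422
0.09 890 zmin 0.138 x 0.424 0.426
0.095 1057 zmin 0.14 x 0.425 0.426
0.1 5278 zmin 0.173 x 0.42 0.426
0.105 2961 zmin 0.175 x 0.419 0.426
0.11 2064 zmin 0.176 x 0.419 0.421
0.115 42 zmin 0.183 x 0.421 0.422
```

View pics/w3.png

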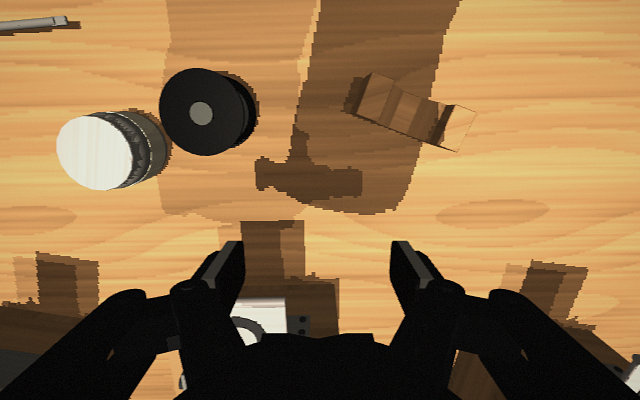

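apply_moves:
  motion:
    - [100,0,0,0.8,0]
    - [100,0,0,1.6,0]
    - [100,-0.3,0,1.6,0]
    - [100,-0.6,0,1.6,0]
    - [100,-0.8,0,1.6,0]
    - [100,-0.9,0,1.6,0]
    - [100,-0.9,0,1.6,0]

```text
clock: 5.7
tcp_pos: [0.4534, 0.046, 0.0552]
tool_rot: [-3.141, 0.0, 3.127]
wrist_force: [-0.2, 0.1, -0.2]
finger_gap: 1.0
```

```bash
python3 - <<'E'
from h import *
s=env.get_state(); print(s["clock"],s["tcp_pos"],s["wrist_force"],s["finger_gap"])
p,d=env.read_camera('wrist');P=cloud('wrist',d); z=s["tcp_pos"]
m=(P[...,2]>.05)&(P[...,2]<.3)&(abs(P[...,0]-z[0])<.015)&(abs(P[...,1])<.04)&(d>0)
q=P[m]
for y in np.arange(-.03,.03,.005):
    t=q[(q[:,1]>=y)&(q[:,1]<y+.005)]
    if len(t): print(round(y,3),len(t),"zmin",t[:,2].min().round(3))
look()
E
```

```text
5.7 [0.45336624 0.04602608 0.05524115] [-0.22467655  0.14667561 -0.15470884] 0.9999047308734199
-0.03 301 zmin 0.143
-0.025 2066 zmin 0.141
-0.02 3593 zmin 0.138
-0.015 3695 zmin 0.116
-0.01 1322 zmin 0.103
-0.005 1052 zmin 0.1
0.0 2725 zmin 0.096
0.005 673 zmin 0.11
0.01 111 zmin 0.109
0.015 208 zmin 0.109
0.02 69 zmin 0.11
0.025 170 zmin 0.109
F [-0.02  0.6  -0.18] tcp [0.4528 0.0464 0.0552]
0.455 82 [0.115 0.151 0.187]
0.465 305 [0.12  0.156 0.185]
0.475 153 [0.11  0.112 0.171]
0.485 98 [0.109 0.111 0.112]
0.495 105 [0.109 0.11  0.112]
0.505 105 [0.108 0.11  0.111]
0.515 111 [0.108 0.109 0.11 ]
0.525 108 [0.107 0.109 0.11 ]
0.535 142 [0.103 0.108 0.111]
0.545 26 [0.102 0.103 0.104]
0.555 21 [0.102 0.103 0.104]
bin back x 0.7105
```

apply_moves:
  motion:
    - [100,0,0,0.16,0]
    - [100,-0.08,0,0.16,0]
    - [100,-0.12,0,0.16,0]
    - [100,-0.16,0,0.16,0]
    - [100,-0.16,0,0.16,0]

```text
clock: 6.32
tcp_pos: [0.457, 0.0464, 0.0511]
tool_rot: [-3.142, -0.0, 3.127]
wrist_force: [-0.0, 0.1, -0.5]
finger_gap: 1.0
```

apply_moves:
  motion:
    - [100,-0.04,0,0,0]
    - [100,-0.04,0,0,0]

```text
clock: 6.48
tcp_pos: [0.4573, 0.0464, 0.0508]
tool_rot: [-3.142, -0.002, 3.127]
wrist_force: [-3.3, -0.9, 0.5]
finger_gap: 1.001
```

apply_moves:
  motion:
    - [100,-0.02,0,-0.1,0]
    - [100,-0.03,0,-0.2,0]
    - [100,-0.05,0,-0.3,0]
    - [100,-0.06,0,-0.4,0]

```text
clock: 6.82
tcp_pos: [0.4585, 0.0464, 0.061]
tool_rot: [-3.142, -0.002, 3.127]
wrist_force: [-5.9, -0.1, 0.7]
finger_gap: 0.998
```

```bash
python3 -c "
from h import *
look()"
```

```text
F [-6.21  0.12  1.62] tcp [0.4588 0.0464 0.0613]
0.455 57 [0.124 0.154 0.167]
0.465 95 [0.124 0.152 0.176]
0.475 354 [0.12  0.158 0.184]
0.485 112 [0.117 0.119 0.12 ]
0.495 124 [0.115 0.117 0.119]
0.505 120 [0.113 0.115 0.116]
0.515 129 [0.111 0.112 0.114]
0.525 127 [0.108 0.11  0.112]
0.535 144 [0.104 0.109 0.111]
0.545 25 [0.102 0.103 0.105]
0.555 21 [0.101 0.102 0.104]
bin back x 0.7105
```

apply_moves:
  motion:
    - [100,-0.03,0,-0.16,0]
    - [100,-0.07,0,-0.32,0]
    - [100,-0.12,0,-0.48,0]
    - [100,-0.18,0,-0.6,0]
    - [100,-0.27,0,-0.76,0]
    - [100,-0.36,0,-0.88,0]

```text
clock: 7.47
tcp_pos: [0.4681, 0.0463, 0.0839]
tool_rot: [-3.142, -0.001, 3.127]
wrist_force: [-10.8, 0.9, 5.7]
finger_gap: 0.996
```

```bash
python3 -c "
from h import *
look()"
```

```text
F [-8.89  1.22  6.23] tcp [0.4684 0.0462 0.0842]
0.455 7 [0.175 0.182 0.188]
0.465 51 [0.152 0.177 0.188]
0.475 86 [0.144 0.171 0.183]
0.485 264 [0.139 0.145 0.185]
0.495 163 [0.132 0.136 0.138]
0.505 166 [0.126 0.129 0.132]
0.515 174 [0.119 0.122 0.126]
0.525 176 [0.111 0.115 0.118]
0.535 171 [0.104 0.109 0.112]
0.545 24 [0.102 0.103 0.105]
0.555 22 [0.101 0.103 0.104]
bin back x 0.7107
```

apply_moves:
  motion:
    - [100,-0.11,0,-0.16,0]
    - [100,-0.28,0,-0.36,0]
    - [100,-0.48,0,-0.53,0]
    - [100,-0.69,0,-0.68,0]
    - [100,-0.92,0,-0.72,0]
    - [100,-1.16,0,-0.74,0]
    - [100,-1.4,0,-0.74,0]
    - [100,-1.66,0,-0.74,0]

```text
clock: 8.28
tcp_pos: [0.5106, 0.0456, 0.1013]
tool_rot: [3.142, 0.0, 3.128]
wrist_force: [-0.4, -0.3, 0.8]
finger_gap: 1.0
```

```bash
python3 -c "
from h import *
p,d=look(); cv2.imwrite('pics/s5.png',cv2.resize(p[110:340,220:420,::-1],None,fx=2.5,fy=2.5))"
```

```text
F [ 0.18 -0.03  0.25] tcp [0.5102 0.0456 0.1011]
0.505 8 [0.153 0.162 0.176]
0.515 36 [0.162 0.173 0.188]
0.525 249 [0.155 0.167 0.183]
0.535 639 [0.108 0.13  0.154]
0.545 25 [0.102 0.103 0.104]
0.555 20 [0.101 0.103 0.104]
bin back x 0.7108
```

View pics/s5.png

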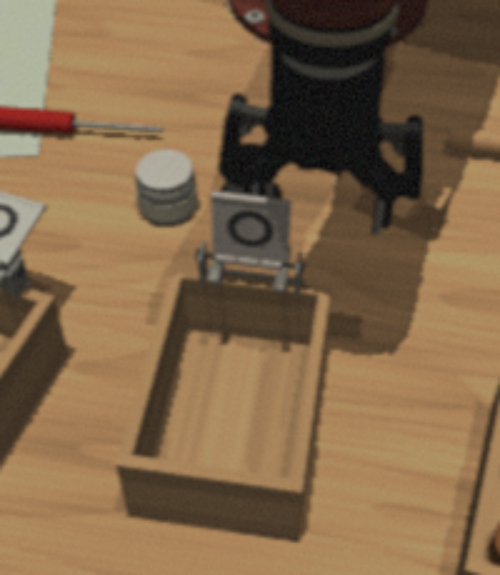

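apply_moves:
  motion:
    - [100,-0.26,0,0,0]
    - [100,-0.52,0,0,0]
    - [100,-0.78,0,0,0]
    - [100,-1.04,0,0,0]
    - [100,-1.3,0,0,0]
    - [100,-1.56,0,0,0]
    - [100,-1.82,0,0,0]
    - [100,-1.82,0,0,0]

```text
clock: 9.1
tcp_pos: [0.5567, 0.0448, 0.1015]
tool_rot: [-3.141, 0.001, 3.127]
wrist_force: [-0.6, 0.3, 0.3]
finger_gap: 1.0
```

```bash
python3 -c "
from h import *
p,d=look()"
```

```text
F [-0.26  0.15 -0.15] tcp [0.5554 0.045  0.1016]
0.515 15 [0.102 0.103 0.104]
0.525 21 [0.102 0.103 0.104]
0.535 43 [0.103 0.11  0.112]
0.545 34 [0.102 0.104 0.123]
0.555 48 [0.102 0.126 0.158]
0.565 160 [0.142 0.166 0.188]
0.575 65 [0.15  0.152 0.154]
0.585 43 [0.15  0.151 0.153]
bin back x 0.7106
```

apply_moves:
  motion:
    - [100,-0.16,0,0.16,0]
    - [100,-0.28,0,0.34,0]
    - [100,-0.38,0,0.52,0]
    - [100,-0.46,0,0.7,0]
    - [100,-0.54,0,0.88,0]
    - [100,-0.58,0,1.04,0]
    - [100,-0.6,0,1.14,0]
    - [100,-0.6,0,1.14,0]

```text
clock: 9.92
tcp_pos: [0.57, 0.0448, 0.0722]
tool_rot: [3.142, -0.001, 3.127]
wrist_force: [0.3, -0.3, -0.3]
finger_gap: 0.998
```

```bash
python3 -c "
from h import *
p,d=look()"
```

```text
F [ 0.13 -0.16 -0.28] tcp [0.5704 0.0448 0.0732]
0.525 9 [0.102 0.104 0.104]
0.535 47 [0.106 0.108 0.11 ]
0.545 69 [0.108 0.109 0.11 ]
0.555 76 [0.108 0.11  0.111]
0.565 151 [0.11  0.112 0.173]
0.575 202 [0.11  0.122 0.172]
0.585 393 [0.111 0.159 0.184]
0.595 139 [0.11  0.113 0.114]
bin back x 0.7108
```

apply_moves:
  motion:
    - [100,0,0,0.04,0]
    - [100,0,0,0.08,0]
    - [100,0,0,0.08,0]

```text
clock: 10.32
tcp_pos: [0.5705, 0.0447, 0.0711]
tool_rot: [-3.141, 0.0, 3.127]
wrist_force: [0.5, -0.7, 1.0]
finger_gap: 0.998
```

apply_moves:
  motion:
    - [100,0,0,-0.4,0]
    - [100,0,0,-1.2,0]
    - [100,0,0,-2.4,0]
    - [100,0,0,-3.6,0]
    - [100,1.5,0,-4,0]
    - [100,3,0,-4,0]
    - [100,4.5,0,-4,0]
    - [100,4.5,0,-4,0]

```text
clock: 10.98
tcp_pos: [0.4525, 0.0473, 0.1718]
tool_rot: [3.142, -0.002, 3.128]
wrist_force: [1.0, 0.5, -0.3]
finger_gap: 1.0
```

```bash
python3 - <<'E'
from h import *
p,d=look(); g=cv2.cvtColor(p,cv2.COLOR_RGB2GRAY).astype(np.float32); g0=cv2.imread('pics/scene0.png',0).astype(np.float32)
for nm,(a,b,c,e) in dict(empty=(268,240,356,322),stop=(400,222,495,372),coll=(130,185,248,320),reeltin=(268,165,338,202),cradle=(360,170,405,205),screw=(210,148,288,168),file=(398,158,520,190)).items():
    print(nm,np.round(cv2.phaseCorrelate(g0[b:e,a:c],g[b:e,a:c],cv2.createHanningWindow((c-a,e-b),cv2.CV_32F))[0],2))
cv2.imwrite('pics/s6.png',p[:,:,::-1]); s=env.get_state(); print(s["clock"],s["tcp_pos"])
E
```

```text
F [0.71 0.12 0.24] tcp [0.4584 0.0462 0.1722]
0.515 15 [0.102 0.103 0.104]
0.525 24 [0.102 0.103 0.105]
0.535 103 [0.107 0.109 0.111]
0.545 107 [0.108 0.109 0.11 ]
0.555 116 [0.108 0.109 0.11 ]
0.565 112 [0.108 0.11  0.111]
0.575 124 [0.109 0.11  0.112]
0.585 116 [0.11  0.111 0.112]
0.595 148 [0.11  0.111 0.113]
bin back x 0.7106
empty [-0.03  0.06]
stop [ 0.05 -0.03]
coll [0.01 0.52]
reeltin [ 0.59 -0.13]
cradle [ 0.57 -0.09]
screw [-0.2   0.03]
file [ 0.72 -0.03]
11.1333 [0.45843884 0.0462476  0.17221991]
```

View pics/s6.png

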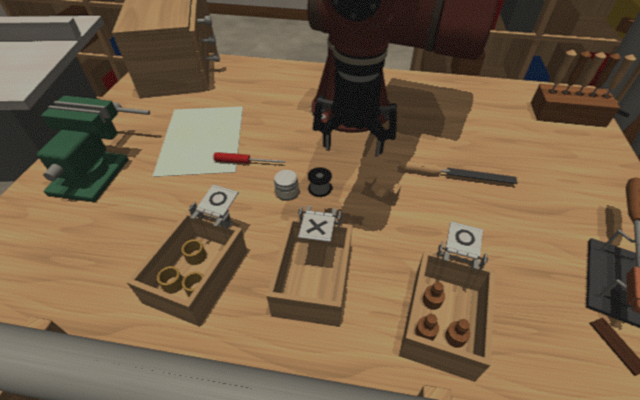

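The cross face is up at (317,227) and the plate is flat to about 0.04 rad. The other bins, markers and loose things are where they were, and the hand is clear.

```bash
python3 -c "
from rig import env
print(env.job_done())"
```

```text
the job is handed in; nothing more can be done
None
```

The empty bin is the middle one, and its marker is now turned right over, with its cross face up. I pushed it with one finger of the open hand, took the hand away and handed the job in at about 11 s. The hand-in gave no verdict.

**Last checks**
- **Marker:** depth readings put it within about 0.04 rad of flat, against the 0.2 rad allowed.
- **Empty bin:** its back edge was at x = 0.7106 m, against 0.7104 m at the start.
- **Everything else:** the other bins, their markers and the loose things looked unmoved in the final picture. Image shifts were 0.7 px or less; I put those down to shadows rather than movement, but did not check further.
- **Force:** the wrist readings I saw peaked at about 12 N while raising the marker. They were back to noise level with the hand clear.

**What disagreed:** both cameras showed the real fingertips about 30 mm higher than the reported tool position. My first approach, with the fingers shut, therefore passed over the plate without touching it. Assuming the reported position is what is judged, the grasp point came about 8 mm above the plate, and the pinch limit is 4 mm. I then worked from the camera heights and kept the hand's axis about 50 mm to the side of the plate.

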